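# Lay out the indigo shade row

### The arm

A 6-joint arm with a two-finger parallel gripper is mounted at the origin on a cart in front of the work surface, level with it; the furniture and walls round the work are solid. World frame = base frame: x ahead of the robot, y to its left, z up, the work surface at z = 0. Lengths are in m, angles in rad, forces in N, time in s.
With the tool pointing down it reaches from about 0.35 to 0.925 m from the base axis. Payload 6.4 kg.
Tool frame: the origin (TCP) lies between the finger pads; the fingertips stand 19 mm ahead of it and the grasp point (between the pads) is the TCP; z points along the fingers, y is the direction in which the jaws open and shut (so a half turn about z gives the same grasp; the last joint's range is limited). The gripper opens to 85 mm and grips with 20 to 120 N. Pads are 22 mm wide; open, the fingers measure 114 mm over their backs; the gripper's body (76 mm by 85 mm) begins 54 mm behind the grasp point. The pads swing forward as they close: fully open they stand 13 mm farther back than shut.
Start: joints at [0.995, 0.245, 1.558, -0, 1.339, -0.174], TCP at [0.254, 0.598, 0.25] pointing down, gripper open.
Joint ranges: [-3.13, 3.13], [-1.02, 2.26], [0.13, 2.54], [-0.95, 4.09], [0.21, 2.88], [-2.74, 2.74]. Speed limits (rad/s): [2.57, 2.57, 3.14, 3.14, 3.14, 3.14].

### API

Orientations are given as a unit quaternion [x, y, z, w].
In Python, from cell import ctrl gives the robot as it stands.
- The arm moves only by the shell command python3 -m pendant 'ROWS' [OPENING] [FORCE]. ROWS is JSON, a list of rows, each an object with "slide": the shift along the world's x, y, z in m, a list of three; "delta_rot": the turn, a rotation vector about the world's x, y, z in rad, a list of three. A call has 1 to 20 rows; each row shifts and turns the commanded pose from where the row before left it; what a row does not reach is not made up. A row lasts 1/10 s, in which the tool goes at most 50 mm and 8.59 degrees, less where a joint would pass 70% of its speed; a pose out of reach is approached as far as the arm can. A call with a gripper value outside its range is refused whole. OPENING is the opening, from -1 (shut) to 1 (fully open), set as the call begins (- or left out, the last holds). The fingers move at their own pace and stop on an object; FORCE is the grip in N (left out, the last holds). Time passes only in rows, so rows that do not move let the fingers close. It gives the time, the measured TCP pose, the force and the opening at its end, in the units of the state.
- ctrl.read_state(): the state, without advancing time (a new reading comes with each control period).
- ctrl.grab_frame(name): name is "scene" or "top" or "wrist"; returns the picture (384x512x3 uint8, red, green, blue); there is no depth.
- ctrl.get_calibration(name): a dict with "fx", "fy", "cx", "cy" (pixels), "D" ([k1, k2, p1, p2, k3] as OpenCV has them; the pictures are not rectified), "R" (3x3) and "t" (3): a world point X has camera coordinates R X + t; the wrist camera has in their place "T_tool_cam" (4x4, takes a point from camera to tool coordinates, whose origin is the TCP and whose axes are the flange's). Camera axes: x right, y down, z forward; pixel columns grow to the right and rows downward; lengths in m; the calibration is good to about 2 mm. A picture is of the moment at which its call begins: read the wrist's pose just before it. get_calibration takes no time and is no camera call.
- ctrl.hand_in(): hands the job in, once; it reports no verdict.
The state is a dict: "clock": time; "qpos": joint angles; "qvel": joint speeds; "tau": joint torques, N m; "position": TCP position; "tcp_rot": TCP orientation; "wrist_force": force on the tool from outside, world axes, zero at the start; "ft_torque": the same for the moment, N m; "gripper_width": finger opening in m.
Only numpy, scipy, OpenCV 4.12 (cv2) and the standard library are available. Lean on these libraries where they do the work, as an engineer would, in place of code of your own. Each camera call takes 0.05 s, during which the arm holds its last target. There are 200 camera calls.

### The job

Set the four blue thread bobbins out as a shade row on the wooden rack: one standing upright inside each dish, running in order from the palest, in the dish next to the white button, to the darkest, in the dish next to the black button. Leave the red-banded pigment jar standing where it is.

Things in the scene. Friction and masses are not known exactly. Their poses are not given: they have to be found in the camera images.
- bobbin_pale: upright thread bobbin wound with very pale, whitish blue (the lightest) thread, one of four alike but for shade; 63 mm high: wooden foot 40 mm across and 5 mm thick, straight thread body 38 mm across from 5 to 49 mm up, then a sloping shoulder and a small wooden tip 14 mm across. 60 to 105 g. Starts standing on the table. Origin: centre of its underside, z up along its axis
- bobbin_sky: upright thread bobbin wound with light sky blue (second lightest) thread, one of four alike but for shade; 63 mm high: wooden foot 40 mm across and 5 mm thick, straight thread body 38 mm across from 5 to 49 mm up, then a sloping shoulder and a small wooden tip 14 mm across. 60 to 105 g. Starts standing on the table. Origin: centre of its underside, z up along its axis
- bobbin_mid: upright thread bobbin wound with strong mid blue (second darkest) thread, one of four alike but for shade; 63 mm high: wooden foot 40 mm across and 5 mm thick, straight thread body 38 mm across from 5 to 49 mm up, then a sloping shoulder and a small wooden tip 14 mm across. 60 to 105 g. Starts standing on the table. Origin: centre of its underside, z up along its axis
- bobbin_navy: upright thread bobbin wound with blackish navy blue (the darkest) thread, one of four alike but for shade; 63 mm high: wooden foot 40 mm across and 5 mm thick, straight thread body 38 mm across from 5 to 49 mm up, then a sloping shoulder and a small wooden tip 14 mm across. 60 to 105 g. Starts standing on the table. Origin: centre of its underside, z up along its axis
- dish_1: shallow round wooden dish, the first of the row, counted from the robot's left (+y). 68 mm across outside, 59 mm inside; inner floor 6 mm above its underside, rim 10 mm above it (4 mm deep). Fixed on a light wooden batten 12 mm thick, so the inner floor is 18 mm above the table. Dishes stand 78 mm apart in a straight line. Origin: centre of its underside; y points along the row to the left
- dish_2: shallow round wooden dish, the second of the row, counted from the robot's left (+y). 68 mm across outside, 59 mm inside; inner floor 6 mm above its underside, rim 10 mm above it (4 mm deep). Fixed on a light wooden batten 12 mm thick, so the inner floor is 18 mm above the table. Dishes stand 78 mm apart in a straight line. Origin: centre of its underside; y points along the row to the left
- dish_3: shallow round wooden dish, the third of the row, counted from the robot's left (+y). 68 mm across outside, 59 mm inside; inner floor 6 mm above its underside, rim 10 mm above it (4 mm deep). Fixed on a light wooden batten 12 mm thick, so the inner floor is 18 mm above the table. Dishes stand 78 mm apart in a straight line. Origin: centre of its underside; y points along the row to the left
- dish_4: shallow round wooden dish, the fourth of the row, counted from the robot's left (+y). 68 mm across outside, 59 mm inside; inner floor 6 mm above its underside, rim 10 mm above it (4 mm deep). Fixed on a light wooden batten 12 mm thick, so the inner floor is 18 mm above the table. Dishes stand 78 mm apart in a straight line. Origin: centre of its underside; y points along the row to the left
- white_button: small fixed white button, 30 mm across and 6 mm high, on one end of the batten, 57 mm from the centre of the nearest end dish; it marks the light end of the row, which may be the left or the right end (a black button marks the other, dark end). Origin: centre of its underside
- pigment_red: bystander: jar with a red band and a white cap, 48 mm across and 66 mm high, standing loose on the table between the bobbins. Origin: centre of its underside
Things that resemble listed ones, but are neither listed nor needed, are in the scene too. Leave any turquoise or yellow look-alike of the bobbin_pale alone.

How it is judged:
At the end, for the whole second after the job is handed in: Each bobbin stands upright (within 0.1 rad) and at rest on the floor of its own dish, its centre within 12.5 mm of the dish's centre, in order of shade: pale, sky, mid, navy, counted from the dish next to the white button. The pigment jar is within 30 mm of its start and upright (((horizontal distance between white_button and dish_1 below 0.1 m and horizontal distance between bobbin_pale and dish_1 below 0.0125 m and z of bobbin_pale in the frame of dish_1 between 0.003 and 0.009 m and horizontal distance between bobbin_sky and dish_2 below 0.0125 m and z of bobbin_sky in the frame of dish_2 between 0.003 and 0.009 m and horizontal distance between bobbin_mid and dish_3 below 0.0125 m and z of bobbin_mid in the frame of dish_3 between 0.003 and 0.009 m and horizontal distance between bobbin_navy and dish_4 below 0.0125 m and z of bobbin_navy in the frame of dish_4 between 0.003 and 0.009 m) or (horizontal distance between white_button and dish_4 below 0.1 m and horizontal distance between bobbin_pale and dish_4 below 0.0125 m and z of bobbin_pale in the frame of dish_4 between 0.003 and 0.009 m and horizontal distance between bobbin_sky and dish_3 below 0.0125 m and z of bobbin_sky in the frame of dish_3 between 0.003 and 0.009 m and horizontal distance between bobbin_mid and dish_2 below 0.0125 m and z of bobbin_mid in the frame of dish_2 between 0.003 and 0.009 m and horizontal distance between bobbin_navy and dish_1 below 0.0125 m and z of bobbin_navy in the frame of dish_1 between 0.003 and 0.009 m)) and angle between each of bobbin_pale, bobbin_sky, bobbin_mid, bobbin_navy's own z axis and vertical below 0.1 rad and linear speed of each of bobbin_pale, bobbin_sky, bobbin_mid, bobbin_navy below 0.02 m/s and angular speed of each of bobbin_pale, bobbin_sky, bobbin_mid, bobbin_navy below 0.2 rad/s); the robot touches nothing.
It fails at once if the red-banded pigment jar is shifted by more than 30 mm or tipped (distance of pigment_red from where it was at the start of the episode above 0.03 m or angle between pigment_red's own z axis and vertical above 0.3 rad).
It also fails if it takes over 83 s, if anything falls off the work surface, if the arm or the gripper's body presses on something with over 40 N, if the wrist force passes 120 N, or if a joint passes its speed limit or range.

## Working session

There is one attempt and no reset: what is moved stays moved. The work goes in short steps, Python scripts to look and compute and a shell command to move; the robot and the scene stay as the last step left them, time stands still between calls to the robot, and variables do not carry over. Pictures are saved under pics/ and viewed, about 12 in all and at most 16, crops included, and the job is handed in when it is done.

```bash
mkdir -p pics; ls
python3 - <<'E'
from cell import ctrl
import cv2,numpy as np
print(ctrl.read_state())
for n in("top","scene"):
    f=ctrl.grab_frame(n); cv2.imwrite(f"pics/{n}0.png",f[:,:,::-1])
    print(n,ctrl.get_calibration(n))
print(ctrl.get_calibration("wrist"))
E
```

```text
pics
{'clock': 0.0, 'qpos': array([ 9.94919154e-01,  2.45789292e-01,  1.55903369e+00, -5.28227481e-06,
        1.33871114e+00, -1.74085184e-01]), 'qvel': array([-0.00071088,  0.00116503, -0.00218237,  0.00098834,  0.00130635,
        0.00111067]), 'tau': array([ 4.29233660e-04, -4.29514575e+01, -3.26128399e+01, -1.36144263e-04,
        5.43434056e-03, -4.48169331e-06]), 'position': array([0.25388721, 0.59778793, 0.24918557]), 'tcp_rot': array([ 1.99546694e-01,  9.79887838e-01, -9.04224419e-04, -3.53145478e-04]), 'wrist_force': array([ 0.09952797, -0.4567758 , -0.02418999]), 'ft_torque': array([-0.02925495, -0.01612454,  0.01604189]), 'gripper_width': 0.08557066245822512}
top {'fx': 410.1543405127055, 'fy': 410.1543405127055, 'cx': 245.58262074938358, 'cy': 191.2028926425, 'D': array([-0.10489927,  0.        ,  0.        ,  0.        ,  0.        ]), 'R': array([[ 1.72084768e-02, -9.99851722e-01,  6.34366111e-04],
       [-9.91640243e-01, -1.71482892e-02, -1.27888874e-01],
       [ 1.27880789e-01,  1.57170976e-03, -9.91788301e-01]]), 't': array([-0.02035022,  0.59799545,  0.95825833])
[... 219 characters left out ...]
28, -0.01210707],
       [-0.59306198, -0.43896817, -0.67496995],
       [ 0.53268927,  0.41469646, -0.73774588]]), 't': array([-0.37212633,  0.37978235,  0.80663135])}
{'fx': 270.7733135283397, 'fy': 270.7733135283397, 'cx': 260.02441395440485, 'cy': 190.0592776278339, 'D': array([-0.0415055,  0.       ,  0.       ,  0.       ,  0.       ]), 'T_tool_cam': array([[-9.96885083e-04, -9.45874764e-01, -3.24530332e-01,
         8.30805783e-02],
       [ 9.99999493e-01, -8.97182120e-04, -4.56852986e-04,
         1.26761646e-04],
       [ 1.40962899e-04, -3.24530623e-01,  9.45875179e-01,
        -1.23910655e-01],
       [ 0.00000000e+00,  0.00000000e+00,  0.00000000e+00,
         1.00000000e+00]])}
```

View pics/top0.png

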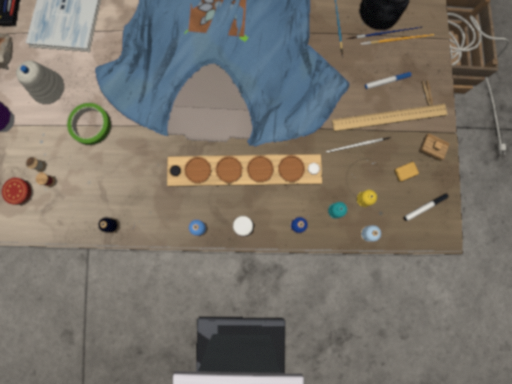

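View pics/scene0.png

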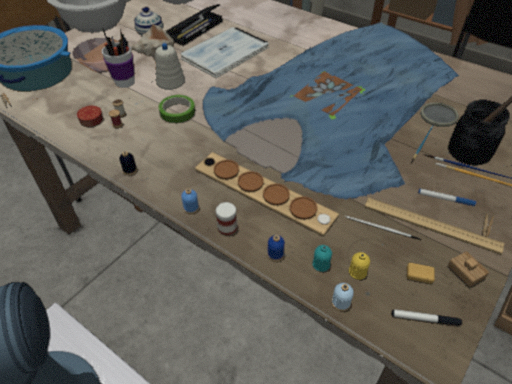

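Top view: the white button is at (313,169), at the right end, and the black one at (176,170). Dishes are at x≈197, 229, 260 and 291. Bobbin candidates are (372,233) pale, (198,228) sky, (300,225) mid and (108,225) navy. Decoys are (339,210) turquoise and (368,198) yellow. The jar is at (243,226). I'll confirm with one enlarged crop and measure.

```bash
cat > h.py <<'E'
from cell import ctrl
import cv2,numpy as np
from scipy.spatial.transform import Rotation as Ro
def cam(n,st=None):
    c=ctrl.get_calibration(n); K=np.array([[c['fx'],0,c['cx']],[0,c['fy'],c['cy']],[0,0,1]])
    if n=='wrist':
        T=np.eye(4);T[:3,:3]=Ro.from_quat(st['tcp_rot']).as_matrix();T[:3,3]=st['position']
        T=np.linalg.inv(T@c['T_tool_cam']); return K,c['D'],T[:3,:3],T[:3,3]
    return K,c['D'],c['R'],c['t']
def ray(C,p,z):
    K,D,R,t=C; u=cv2.undistortPoints(np.array([[p]],float),K,D)[0,0]
    o=-R.T@t; d=R.T@np.array([u[0],u[1],1]); return o+d*(z-o[2])/d[2]
def proj(C,X):
    K,D,R,t=C; return cv2.projectPoints(np.array(X,float).reshape(-1,1,3),cv2.Rodrigues(R)[0],t,K,D)[0][:,0]
E
python3 - <<'E'
from h import *
top=cv2.imread('pics/top0.png'); sc=cv2.imread('pics/scene0.png')
a=cv2.resize(top[140:255,90:390],None,fx=2.6,fy=2.6,interpolation=cv2.INTER_CUBIC)
b=cv2.resize(sc[140:320,105:380],(780,290*0+290),interpolation=cv2.INTER_CUBIC)
cv2.imwrite('pics/c1.png',np.vstack([a[:,:780],b]))
C=cam('top')
g=cv2.cvtColor(top,cv2.COLOR_BGR2HSV)
# dishes: dark reddish brown discs
m=cv2.inRange(g,(0,110,60),(14,255,200)); m[:150]=0;m[190:]=0
n,l,s,c=cv2.connectedComponentsWithStats(m)
for i in range(1,n):
    if s[i,4]>150: print('dish',c[i].round(1),s[i],ray(C,c[i],.021).round(4))
def blob(p,lo,hi,nm):
    m=cv2.inRange(g,lo,hi); k=np.zeros_like(m); x,y=p; k[y-16:y+16,x-16:x+16]=255
    n,l,s,c=cv2.connectedComponentsWithStats(m&k); i=1+np.argmax(s[1:,4])
    print(nm,c[i].round(1),s[i]); 
for p,nm in(((372,233),'pale'),((198,228),'sky'),((300,225),'mid')): blob(p,(90,50,40),(130,255,255),nm)
blob((108,225),(0,0,0),(179,255,60),'navy')
blob((313,169),(0,0,170),(179,40,255),'white');blob((243,226),(0,0,170),(179,40,255),'jar')
for p in((372,233),(198,228),(300,225),(108,225),(243,226)): print(p,ray(C,p,.063).round(3))
E
```

```text
dish [290.9 168.1] [279 155  26  27 514] [ 0.6606 -0.1221  0.021 ]
dish [197.4 169.7] [185 157  26  26 512] [0.6526 0.1111 0.021 ]
dish [228.6 169. ] [216 156  26  27 510] [0.6554 0.0332 0.021 ]
dish [259.9 168.5] [247 156  26  26 509] [ 0.6582 -0.0447  0.021 ]
dish [ 15.5 184.3] [  2 178  28  12 264] [0.608  0.5813 0.021 ]
pale [367.6 233.7] [364 228  10  12  40]
sky [197.  227.4] [189 220  17  16 183]
mid [298.6 224.8] [291 217  17  16 167]
navy [109.9 224.9] [100 218  18  14 171]
white [313.2 168.2] [308 163  11  11  93]
jar [242.3 225.2] [233 216  19  19 288]
(372, 233) [ 0.501 -0.311  0.063]
(198, 228) [0.506 0.1   0.063]
(300, 225) [ 0.517 -0.139  0.063]
(108, 225) [0.509 0.315 0.063]
(243, 226) [ 0.513 -0.005  0.063]
```

View pics/c1.png

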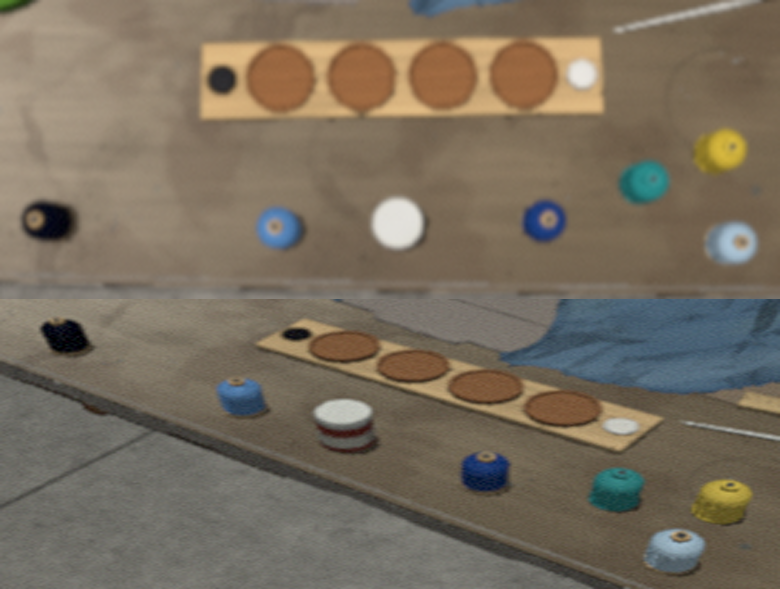

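Confirmed: the crop shows four blue bobbins. The palest is bottom right, sky is left of the jar, strong mid is right of it and blackish navy is far left. Turquoise and yellow are decoys. The white button is at dish_4, so pale→4, sky→3, mid→2, navy→1. Next I'll triangulate the wooden tips.

Run:
```python
from h import *
T=cam('top');S=cam('scene')
top={'pale':(740,242),'sky':(274,226),'mid':(547,219),'navy':(36,218)}
sc={'pale':(681,536),'sky':(237,382),'mid':(486,457),'navy':(65,320)}
for k in top:
    p=np.array(top[k])/2.6+[90,140]; q=(np.array(sc[k])-[0,299])*[275/780,180/290]+[105,140]
    print(k,ray(T,p,.063).round(4),ray(S,q,.062).round(4))
for p in((290.9,168.1),(197.4,169.7)): 
    w=ray(T,p,.021); print(w,proj(S,[w]))
```

```text
pale [ 0.5005 -0.3171  0.063 ] [ 0.5014 -0.32    0.062 ]
sky [0.5085 0.1063 0.063 ] [0.508  0.1026 0.062 ]
mid [ 0.519  -0.1403  0.063 ] [ 0.5192 -0.1429  0.062 ]
navy [0.511  0.3254 0.063 ] [0.5155 0.319  0.062 ]
[ 0.66056872 -0.12205827  0.021     ] [[302.46344916 206.45185386]]
[0.65248292 0.11106378 0.021     ] [[225.44660296 168.22502456]]
```

```bash
R='pics'; python3 -m pendant '[{"slide":[0.0258,-0.0276,-0.01],"delta_rot":[0,0,-0.1172]},{"slide":[0.0258,-0.0276,-0.01],"delta_rot":[0,0,-0.1172]},{"slide":[0.0258,-0.0276,-0.01],"delta_rot":[0,0,-0.1172]},{"slide":[0.0258,-0.0276,-0.01],"delta_rot":[0,0,-0.1172]},{"slide":[0.0258,-0.0276,-0.01],"delta_rot":[0,0,-0.1172]},{"slide":[0.0258,-0.0276,-0.01],"delta_rot":[0,0,-0.1172]},{"slide":[0.0258,-0.0276,-0.01],"delta_rot":[0,0,-0.1172]},{"slide":[0.0258,-0.0276,-0.01],"delta_rot":[0,0,-0.1172]},{"slide":[0.0258,-0.0276,-0.01],"delta_rot":[0,0,-0.1172]},{"slide":[0.0258,-0.0276,-0.01],"delta_rot":[0,0,-0.1172]},{"slide":[0,0,0],"delta_rot":[0,0,0]},{"slide":[0,0,0],"delta_rot":[0,0,0]}]' 1 40
python3 - <<'E'
from h import *
s=ctrl.read_state(); f=ctrl.grab_frame('wrist'); cv2.imwrite('pics/w1.png',f[:,:,::-1])
print(s['position'],Ro.from_quat(s['tcp_rot']).as_matrix().round(3),s['qpos'].round(3))
C=cam('wrist',s); print(proj(C,[[.512,.322,.063],[.6525,.1111,.021]]))
E
```

```text
clock: 1.3
position: [0.5121, 0.3216, 0.1496]
tcp_rot: [0.708, 0.706, -0.001, -0.0]
wrist_force: [-0.7, -0.0, 0.7]
gripper_width: 0.0856
[0.51211412 0.32162591 0.14957914] [[ 0.004  1.    -0.002]
 [ 1.    -0.004 -0.   ]
 [-0.    -0.002 -1.   ]] [0.373 0.25  1.747 0.    1.146 0.377]
[[259.45394697 202.4227817 ]
 [371.96323853 345.23541877]]
```

View pics/w1.png

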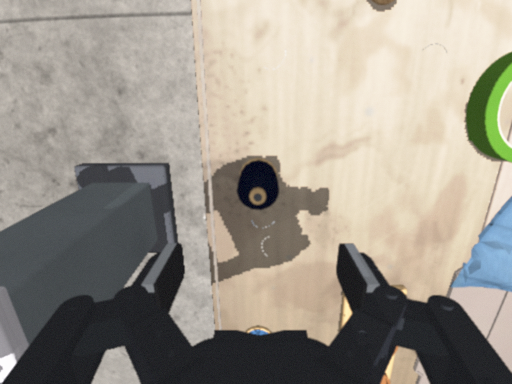

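The wrist view shows the navy bobbin with its tip at (258,197), about 5 px above the prediction. Its y is therefore ≈0.325, which agrees with the top view, so I'll trust the top-view figures.

```bash
python3 -m pendant '[{"slide":[-0.001,0.0035,-0.03],"delta_rot":[0,0,0]},{"slide":[0,0,-0.04],"delta_rot":[0,0,0]},{"slide":[0,0,-0.03],"delta_rot":[0,0,0]},{"slide":[0,0,-0.018],"delta_rot":[0,0,0]},{"slide":[0,0,0],"delta_rot":[0,0,0]}]'
python3 -m pendant '[{"slide":[0,0,0],"delta_rot":[0,0,0]},{"slide":[0,0,0],"delta_rot":[0,0,0]},{"slide":[0,0,0],"delta_rot":[0,0,0]},{"slide":[0,0,0],"delta_rot":[0,0,0]},{"slide":[0,0,0],"delta_rot":[0,0,0]},{"slide":[0,0,0],"delta_rot":[0,0,0]},{"slide":[0,0,0],"delta_rot":[0,0,0]},{"slide":[0,0,0],"delta_rot":[0,0,0]}]' -1 40
```

```text
clock: 1.85
position: [0.508, 0.326, 0.0294]
tcp_rot: [0.707, 0.707, -0.003, -0.001]
wrist_force: [-0.2, -0.4, -0.9]
gripper_width: 0.0853
clock: 2.65
position: [0.5123, 0.3264, 0.0341]
tcp_rot: [0.708, 0.706, 0.001, 0.0]
wrist_force: [-0.2, 0.6, 6.5]
gripper_width: 0.037
```

```bash
python3 -m pendant '[{"slide":[0,0,0.02],"delta_rot":[0,0,0]},{"slide":[0,0,0.04],"delta_rot":[0,0,0]},{"slide":[0,0,0.03],"delta_rot":[0,0,0]},{"slide":[0.0177,-0.0268,0],"delta_rot":[0,0,0]},{"slide":[0.0177,-0.0268,0],"delta_rot":[0,0,0]},{"slide":[0.0177,-0.0268,0],"delta_rot":[0,0,0]},{"slide":[0.0177,-0.0268,0],"delta_rot":[0,0,0]},{"slide":[0.0177,-0.0268,0],"delta_rot":[0,0,0]},{"slide":[0.0177,-0.0268,0],"delta_rot":[0,0,0]},{"slide":[0.0177,-0.0268,0],"delta_rot":[0,0,0]},{"slide":[0.0177,-0.0268,0],"delta_rot":[0,0,0]},{"slide":[0,0,0],"delta_rot":[0,0,0]},{"slide":[0,0,0],"delta_rot":[0,0,0]},{"slide":[0,0,0],"delta_rot":[0,0,0]}]'
python3 - <<'E'
from h import *
s=ctrl.read_state(); f=ctrl.grab_frame('wrist'); cv2.imwrite('pics/w2.png',f[:,:,::-1])
print(s['position']); s2=ctrl.read_state(); print(s2['position'],s2['gripper_width'])
C=cam('wrist',s); print(proj(C,[[.6525,.1111,.02]]), proj(C,[list(s['position'][:2])+[s['position'][2]+.031]]))
E
```

```text
clock: 4.05
position: [0.6521, 0.1121, 0.122]
tcp_rot: [0.708, 0.706, -0.0, -0.0]
wrist_force: [-0.5, 0.2, -0.2]
gripper_width: 0.0373
[0.65207597 0.11205996 0.12195899]
[0.65204053 0.11226779 0.12202091] 0.03673447980205272
[[260.05137861 197.51468604]] [[258.83263673 304.22973765]]
```

View pics/w2.png

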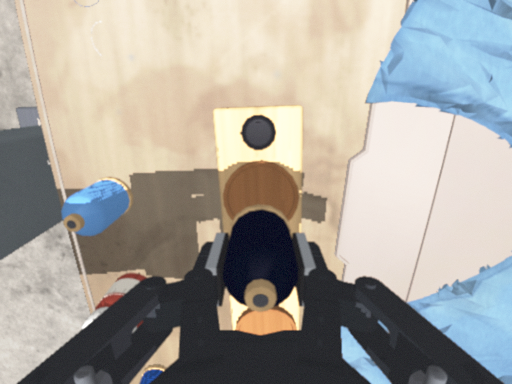

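Run:
```python
from h import *
s=ctrl.read_state(); C=cam('wrist',s); 
for z in(.150,.153,.156): print(ray(C,(261,293),z), )
p=s['position']; 
for dy in (0,.003,.006): print(proj(C,[p+[0,dy,.031], p+[.019,dy,.017],p+[0,dy+.019,.017],p+[0,dy+.02,-.032]]).round(0).tolist())
```

```text
[0.65297749 0.11567028 0.15      ]
[0.65297347 0.11817535 0.153     ]
[0.65296944 0.12068042 0.156     ]
[[259.0, 304.0], [299.0, 283.0], [259.0, 248.0], [259.0, 205.0]]
[[259.0, 299.0], [299.0, 278.0], [259.0, 243.0], [259.0, 201.0]]
[[259.0, 293.0], [299.0, 272.0], [259.0, 237.0], [259.0, 196.0]]
```

The navy bobbin hangs upright over dish_1, with its tip at (261,292). It sits about 2 mm off in y, which I'll correct before lowering.

```bash
python3 -m pendant '[{"slide":[0,-0.002,-0.03],"delta_rot":[0,0,0]},{"slide":[0,0,-0.025],"delta_rot":[0,0,0]},{"slide":[0,0,-0.01],"delta_rot":[0,0,0]},{"slide":[0,0,-0.003],"delta_rot":[0,0,0]},{"slide":[0,0,-0.002],"delta_rot":[0,0,0]},{"slide":[0,0,0],"delta_rot":[0,0,0]},{"slide":[0,0,0],"delta_rot":[0,0,0]}]'
```

```text
clock: 4.8
position: [0.6537, 0.1095, 0.0537]
tcp_rot: [0.708, 0.706, 0.001, 0.001]
wrist_force: [-0.0, -0.4, -0.5]
gripper_width: 0.0371
```

```bash
python3 -m pendant '[{"slide":[0,0,-0.001],"delta_rot":[0,0,0]},{"slide":[0,0,-0.001],"delta_rot":[0,0,0]},{"slide":[0,0,0],"delta_rot":[0,0,0]},{"slide":[0,0,0],"delta_rot":[0,0,0]}]'
```

```text
clock: 5.2
position: [0.6536, 0.1093, 0.0521]
tcp_rot: [0.708, 0.706, 0.0, 0.0]
wrist_force: [-2.9, -0.4, 5.6]
gripper_width: 0.0369
```

```bash
python3 -m pendant '[{"slide":[0,0,0],"delta_rot":[0,0,0]},{"slide":[0,0,0],"delta_rot":[0,0,0]},{"slide":[0,0,0],"delta_rot":[0,0,0]},{"slide":[0,0,0],"delta_rot":[0,0,0]},{"slide":[0,0,0],"delta_rot":[0,0,0]},{"slide":[0,0,0.02],"delta_rot":[0,0,0]},{"slide":[0,0,0.04],"delta_rot":[0,0,0]},{"slide":[0,0,0.04],"delta_rot":[0,0,0]},{"slide":[-0.0191,-0.0356,0],"delta_rot":[0,0,0]},{"slide":[-0.0191,-0.0356,0],"delta_rot":[0,0,0]},{"slide":[-0.0191,-0.0356,0],"delta_rot":[0,0,0]},{"slide":[-0.0191,-0.0356,0],"delta_rot":[0,0,0]},{"slide":[-0.0191,-0.0356,0],"delta_rot":[0,0,0]},{"slide":[-0.0191,-0.0356,0],"delta_rot":[0,0,0]},{"slide":[-0.0191,-0.0356,0],"delta_rot":[0,0,0]},{"slide":[0,0,0],"delta_rot":[0,0,0]},{"slide":[0,0,0],"delta_rot":[0,0,0]}]' 1 40
python3 - <<'E'
from h import *
s=ctrl.read_state(); f=ctrl.grab_frame('wrist'); cv2.imwrite('pics/w3.png',f[:,:,::-1])
print(s['position'],s['gripper_width'])
C=cam('wrist',s); print(proj(C,[[.519,-.1403,.063],[.6525,.1111,.081]])); print(ray(C,(260,197),.063))
E
```

```text
clock: 6.9
position: [0.5189, -0.1405, 0.1504]
tcp_rot: [0.709, 0.705, 0.0, 0.0]
wrist_force: [0.0, -0.3, 1.0]
gripper_width: 0.0854
[ 0.51888713 -0.14046655  0.15038853] 0.08539694210452614
[[ 259.53250045  202.34302761]
 [ 491.15743363 -200.57413817]]
[ 0.51942011 -0.13552607  0.063     ]
```

View pics/w3.png

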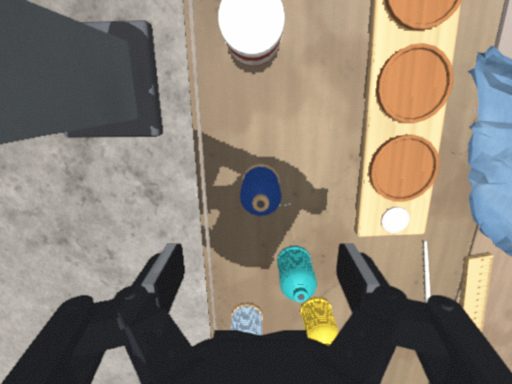

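The mid-blue bobbin's tip is at (261,203), right where predicted. Grasping it now.

```bash
python3 -m pendant '[{"slide":[0,0,-0.03],"delta_rot":[0,0,0]},{"slide":[0,0,-0.04],"delta_rot":[0,0,0]},{"slide":[0,0,-0.03],"delta_rot":[0,0,0]},{"slide":[0,0,-0.018],"delta_rot":[0,0,0]},{"slide":[0,0,0],"delta_rot":[0,0,0]},{"slide":[0,0,0],"delta_rot":[0,0,0]}]'
python3 -m pendant '[{"slide":[0,0,0],"delta_rot":[0,0,0]},{"slide":[0,0,0],"delta_rot":[0,0,0]},{"slide":[0,0,0],"delta_rot":[0,0,0]},{"slide":[0,0,0],"delta_rot":[0,0,0]},{"slide":[0,0,0],"delta_rot":[0,0,0]},{"slide":[0,0,0],"delta_rot":[0,0,0]},{"slide":[0,0,0],"delta_rot":[0,0,0]},{"slide":[0,0,0.02],"delta_rot":[0,0,0]},{"slide":[0,0,0.04],"delta_rot":[0,0,0]},{"slide":[0,0,0.03],"delta_rot":[0,0,0]},{"slide":[0.0195,0.0248,0],"delta_rot":[0,0,0]},{"slide":[0.0195,0.0248,0],"delta_rot":[0,0,0]},{"slide":[0.0195,0.0248,0],"delta_rot":[0,0,0]},{"slide":[0.0195,0.0248,0],"delta_rot":[0,0,0]},{"slide":[0.0195,0.0248,0],"delta_rot":[0,0,0]},{"slide":[0.0195,0.0248,0],"delta_rot":[0,0,0]},{"slide":[0.0195,0.0248,0],"delta_rot":[0,0,0]},{"slide":[0,0,0],"delta_rot":[0,0,0]},{"slide":[0,0,0],"delta_rot":[0,0,0]}]' -1 40
python3 - <<'E'
from h import *
s=ctrl.read_state(); f=ctrl.grab_frame('wrist'); cv2.imwrite('pics/w4.png',f[:,:,::-1])
p=s['position'];print(p)
C=cam('wrist',s); print(proj(C,[[.6554,.0332,.021],[.6525,.1111,.081],p+[0,0,.031]]).round(0).tolist())
E
```

```text
clock: 7.55
position: [0.5197, -0.1391, 0.0326]
tcp_rot: [0.708, 0.707, 0.0, 0.0]
wrist_force: [1.6, -0.6, 0.4]
gripper_width: 0.0852
clock: 9.45
position: [0.6551, 0.0341, 0.1215]
tcp_rot: [0.708, 0.706, -0.001, -0.0]
wrist_force: [-0.6, 0.7, -0.9]
gripper_width: 0.0371
[0.6551244  0.03411165 0.12149191]
[[260.0, 198.0], [254.0, 109.0], [259.0, 304.0]]
```

View pics/w4.png

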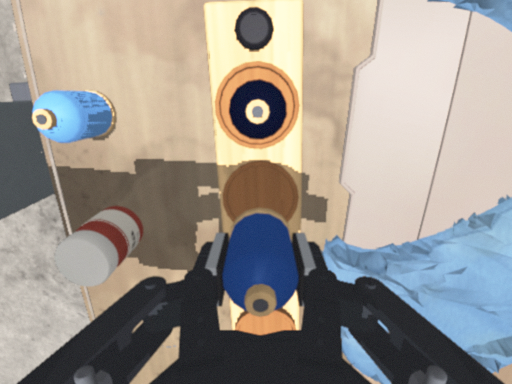

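Navy stands centred in dish_1, with its tip at (258,111) against a predicted (254,109). Mid is over dish_2. I'll lower and release it, then go to sky.

```bash
python3 -m pendant '[{"slide":[0,-0.002,-0.03],"delta_rot":[0,0,0]},{"slide":[0,0,-0.025],"delta_rot":[0,0,0]},{"slide":[0,0,-0.01],"delta_rot":[0,0,0]},{"slide":[0,0,-0.003],"delta_rot":[0,0,0]},{"slide":[0,0,-0.002],"delta_rot":[0,0,0]},{"slide":[0,0,-0.001],"delta_rot":[0,0,0]},{"slide":[0,0,-0.001],"delta_rot":[0,0,0]},{"slide":[0,0,0],"delta_rot":[0,0,0]},{"slide":[0,0,0],"delta_rot":[0,0,0]}]'
```

```text
clock: 10.4
position: [0.6564, 0.0317, 0.0514]
tcp_rot: [0.708, 0.706, 0.001, 0.001]
wrist_force: [0.8, -0.3, 3.2]
gripper_width: 0.0367
```

```bash
python3 -m pendant '[{"slide":[0,0,0],"delta_rot":[0,0,0]},{"slide":[0,0,0],"delta_rot":[0,0,0]},{"slide":[0,0,0],"delta_rot":[0,0,0]},{"slide":[0,0,0],"delta_rot":[0,0,0]},{"slide":[0,0,0],"delta_rot":[0,0,0]},{"slide":[0,0,0.02],"delta_rot":[0,0,0]},{"slide":[0,0,0.04],"delta_rot":[0,0,0]},{"slide":[0,0,0.04],"delta_rot":[0,0,0]},{"slide":[-0.0294,0.0149,0],"delta_rot":[0,0,0]},{"slide":[-0.0294,0.0149,0],"delta_rot":[0,0,0]},{"slide":[-0.0294,0.0149,0],"delta_rot":[0,0,0]},{"slide":[-0.0294,0.0149,0],"delta_rot":[0,0,0]},{"slide":[-0.0294,0.0149,0],"delta_rot":[0,0,0]},{"slide":[0,0,0],"delta_rot":[0,0,0]},{"slide":[0,0,0],"delta_rot":[0,0,0]}]' 1 40
python3 - <<'E'
from h import *
s=ctrl.read_state(); f=ctrl.grab_frame('wrist'); cv2.imwrite('pics/w5.png',f[:,:,::-1])
print(s['position'],s['gripper_width'])
C=cam('wrist',s); print(proj(C,[[.5085,.1063,.063]]))
E
```

```text
clock: 11.9
position: [0.5087, 0.1064, 0.1506]
tcp_rot: [0.708, 0.706, 0.0, 0.0]
wrist_force: [0.3, 1.0, -0.6]
gripper_width: 0.0851
[0.50866044 0.10643285 0.15060217] 0.08508842094475624
[[259.13632884 202.55027001]]
```

View pics/w5.png

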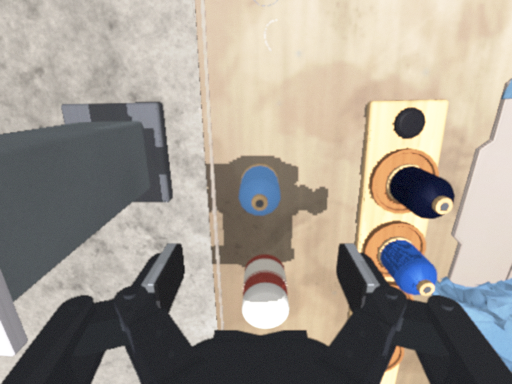

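Sky's tip is at (259,202), exactly where predicted. The jar is clear, and navy and mid are standing in dishes 1 and 2.

```bash
python3 -m pendant '[{"slide":[0,0,-0.03],"delta_rot":[0,0,0]},{"slide":[0,0,-0.04],"delta_rot":[0,0,0]},{"slide":[0,0,-0.03],"delta_rot":[0,0,0]},{"slide":[0,0,-0.018],"delta_rot":[0,0,0]},{"slide":[0,0,0],"delta_rot":[0,0,0]},{"slide":[0,0,0],"delta_rot":[0,0,0]}]'
python3 -m pendant '[{"slide":[0,0,0],"delta_rot":[0,0,0]},{"slide":[0,0,0],"delta_rot":[0,0,0]},{"slide":[0,0,0],"delta_rot":[0,0,0]},{"slide":[0,0,0],"delta_rot":[0,0,0]},{"slide":[0,0,0],"delta_rot":[0,0,0]},{"slide":[0,0,0],"delta_rot":[0,0,0]},{"slide":[0,0,0],"delta_rot":[0,0,0]},{"slide":[0,0,0.02],"delta_rot":[0,0,0]},{"slide":[0,0,0.04],"delta_rot":[0,0,0]},{"slide":[0,0,0.03],"delta_rot":[0,0,0]},{"slide":[0.0214,-0.0219,0],"delta_rot":[0,0,0]},{"slide":[0.0214,-0.0219,0],"delta_rot":[0,0,0]},{"slide":[0.0214,-0.0219,0],"delta_rot":[0,0,0]},{"slide":[0.0214,-0.0219,0],"delta_rot":[0,0,0]},{"slide":[0.0214,-0.0219,0],"delta_rot":[0,0,0]},{"slide":[0.0214,-0.0219,0],"delta_rot":[0,0,0]},{"slide":[0.0214,-0.0219,0],"delta_rot":[0,0,0]},{"slide":[0,0,0],"delta_rot":[0,0,0]},{"slide":[0,0,0],"delta_rot":[0,0,0]}]' -1 40
```

```text
clock: 12.55
position: [0.5098, 0.1058, 0.0327]
tcp_rot: [0.708, 0.706, 0.0, 0.0]
wrist_force: [0.6, 0.3, 0.4]
gripper_width: 0.0852
clock: 14.45
position: [0.658, -0.0472, 0.1216]
tcp_rot: [0.708, 0.706, -0.0, -0.001]
wrist_force: [-0.4, -0.3, -1.0]
gripper_width: 0.0366
```

```bash
python3 -m pendant '[{"slide":[0,0,-0.03],"delta_rot":[0,0,0]},{"slide":[0,0,-0.025],"delta_rot":[0,0,0]},{"slide":[0,0,-0.01],"delta_rot":[0,0,0]},{"slide":[0,0,-0.003],"delta_rot":[0,0,0]},{"slide":[0,0,-0.002],"delta_rot":[0,0,0]},{"slide":[0,0,-0.001],"delta_rot":[0,0,0]},{"slide":[0,0,-0.001],"delta_rot":[0,0,0]},{"slide":[0,0,0],"delta_rot":[0,0,0]},{"slide":[0,0,0],"delta_rot":[0,0,0]}]'
python3 -m pendant '[{"slide":[0,0,0],"delta_rot":[0,0,0]},{"slide":[0,0,0],"delta_rot":[0,0,0]},{"slide":[0,0,0],"delta_rot":[0,0,0]},{"slide":[0,0,0],"delta_rot":[0,0,0]},{"slide":[0,0,0],"delta_rot":[0,0,0]},{"slide":[0,0,0.02],"delta_rot":[0,0,0]},{"slide":[0,0,0.04],"delta_rot":[0,0,0]},{"slide":[0,0,0.04],"delta_rot":[0,0,0]},{"slide":[-0.0225,-0.0386,0],"delta_rot":[0,0,0]},{"slide":[-0.0225,-0.0386,0],"delta_rot":[0,0,0]},{"slide":[-0.0225,-0.0386,0],"delta_rot":[0,0,0]},{"slide":[-0.0225,-0.0386,0],"delta_rot":[0,0,0]},{"slide":[-0.0225,-0.0386,0],"delta_rot":[0,0,0]},{"slide":[-0.0225,-0.0386,0],"delta_rot":[0,0,0]},{"slide":[-0.0225,-0.0386,0],"delta_rot":[0,0,0]},{"slide":[0,0,0],"delta_rot":[0,0,0]},{"slide":[0,0,0],"delta_rot":[0,0,0]}]' 1 40
python3 - <<'E'
from h import *
s=ctrl.read_state(); f=ctrl.grab_frame('wrist'); cv2.imwrite('pics/w6.png',f[:,:,::-1])
print(s['position'],s['gripper_width'])
C=cam('wrist',s); print(proj(C,[[.5005,-.3171,.063]]))
E
```

```text
clock: 15.35
position: [0.6592, -0.0472, 0.0514]
tcp_rot: [0.708, 0.706, 0.001, 0.001]
wrist_force: [0.1, 0.6, 2.5]
gripper_width: 0.037
clock: 17.05
position: [0.5005, -0.3179, 0.1503]
tcp_rot: [0.709, 0.705, 0.0, -0.0]
wrist_force: [0.6, 0.4, 0.0]
gripper_width: 0.0854
[ 0.50045835 -0.31793062  0.15031117] 0.08536086958590144
[[259.45448027 201.64436534]]
```

View pics/w6.png

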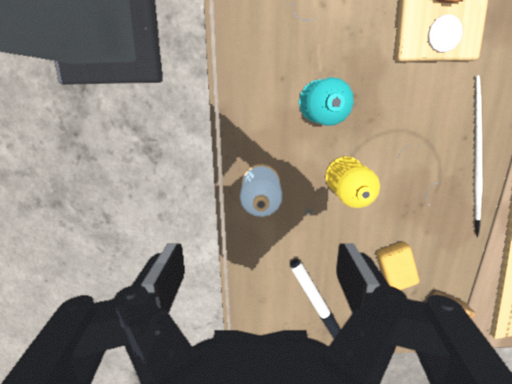

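Pale's tip is at (261,204), close to the prediction. The yellow look-alike is near the +x finger, so I'll check clearance.

Run:
```python
from h import *
s=ctrl.read_state(); C=cam('wrist',s)
for n,p in(('yellow',(365,194)),('turq',(337,103)),('pale',(261,204))): print(n,ray(C,p,.063))
print(ray(C,(261,204),.066))
```

```text
yellow [ 0.58899873 -0.30975802  0.063     ]
turq [ 0.55934971 -0.23733167  0.063     ]
pale [ 0.50224638 -0.31826286  0.063     ]
[ 0.50223955 -0.31705927  0.066     ]
```

```bash
python3 -m pendant '[{"slide":[0.001,0,-0.02],"delta_rot":[0,0,0]},{"slide":[0,0,-0.02],"delta_rot":[0,0,0]},{"slide":[0,0,0],"delta_rot":[0,0,0]},{"slide":[0,0,-0.03],"delta_rot":[0,0,0]},{"slide":[0,0,-0.03],"delta_rot":[0,0,0]},{"slide":[0,0,-0.018],"delta_rot":[0,0,0]},{"slide":[0,0,0],"delta_rot":[0,0,0]},{"slide":[0,0,0],"delta_rot":[0,0,0]}]' 0.4
python3 -m pendant '[{"slide":[0,0,0],"delta_rot":[0,0,0]},{"slide":[0,0,0],"delta_rot":[0,0,0]},{"slide":[0,0,0],"delta_rot":[0,0,0]},{"slide":[0,0,0],"delta_rot":[0,0,0]},{"slide":[0,0,0],"delta_rot":[0,0,0]},{"slide":[0,0,0],"delta_rot":[0,0,0]},{"slide":[0,0,0],"delta_rot":[0,0,0]},{"slide":[0,0,0.02],"delta_rot":[0,0,0]},{"slide":[0,0,0.04],"delta_rot":[0,0,0]},{"slide":[0,0,0.03],"delta_rot":[0,0,0]},{"slide":[0.0199,0.0242,0],"delta_rot":[0,0,0]},{"slide":[0.0199,0.0242,0],"delta_rot":[0,0,0]},{"slide":[0.0199,0.0242,0],"delta_rot":[0,0,0]},{"slide":[0.0199,0.0242,0],"delta_rot":[0,0,0]},{"slide":[0.0199,0.0242,0],"delta_rot":[0,0,0]},{"slide":[0.0199,0.0242,0],"delta_rot":[0,0,0]},{"slide":[0.0199,0.0242,0],"delta_rot":[0,0,0]},{"slide":[0.0199,0.0242,0],"delta_rot":[0,0,0]},{"slide":[0,0,0],"delta_rot":[0,0,0]},{"slide":[0,0,0],"delta_rot":[0,0,0]}]' -1 40
```

```text
clock: 17.9
position: [0.5028, -0.317, 0.0333]
tcp_rot: [0.708, 0.706, 0.0, 0.0]
wrist_force: [0.3, -0.6, 0.4]
gripper_width: 0.0598
clock: 19.9
position: [0.6611, -0.1232, 0.1222]
tcp_rot: [0.708, 0.706, -0.0, -0.0]
wrist_force: [-1.0, -0.5, -1.3]
gripper_width: 0.0371
```

Lower, release, lift and retreat well clear (toward −x) for a final look.

```bash
python3 -m pendant '[{"slide":[0,-0.001,-0.03],"delta_rot":[0,0,0]},{"slide":[0,0,-0.025],"delta_rot":[0,0,0]},{"slide":[0,0,-0.01],"delta_rot":[0,0,0]},{"slide":[0,0,-0.003],"delta_rot":[0,0,0]},{"slide":[0,0,-0.002],"delta_rot":[0,0,0]},{"slide":[0,0,-0.001],"delta_rot":[0,0,0]},{"slide":[0,0,-0.001],"delta_rot":[0,0,0]},{"slide":[0,0,0],"delta_rot":[0,0,0]},{"slide":[0,0,0],"delta_rot":[0,0,0]}]'
python3 -m pendant '[{"slide":[0,0,0],"delta_rot":[0,0,0]},{"slide":[0,0,0],"delta_rot":[0,0,0]},{"slide":[0,0,0],"delta_rot":[0,0,0]},{"slide":[0,0,0],"delta_rot":[0,0,0]},{"slide":[0,0,0],"delta_rot":[0,0,0]},{"slide":[0,0,0.02],"delta_rot":[0,0,0]},{"slide":[0,0,0.04],"delta_rot":[0,0,0]},{"slide":[0,0,0.04],"delta_rot":[0,0,0]},{"slide":[0,0,0.04],"delta_rot":[0,0,0]},{"slide":[-0.03,-0.035,0],"delta_rot":[0,0,0]},{"slide":[-0.03,-0.035,0],"delta_rot":[0,0,0]},{"slide":[-0.03,-0.035,0],"delta_rot":[0,0,0]},{"slide":[-0.03,-0.035,0],"delta_rot":[0,0,0]},{"slide":[-0.03,-0.035,0],"delta_rot":[0,0,0]},{"slide":[-0.03,-0.035,0],"delta_rot":[0,0,0]},{"slide":[0,0,0],"delta_rot":[0,0,0]},{"slide":[0,0,0],"delta_rot":[0,0,0]},{"slide":[0,0,0],"delta_rot":[0,0,0]}]' 0.8
python3 - <<'E'
from h import *
T=cam('top')
t=ctrl.grab_frame('top')[:,:,::-1]; s=ctrl.grab_frame('scene')[:,:,::-1]
a=cv2.resize(t[140:240,150:345],(780,400),interpolation=cv2.INTER_CUBIC)
b=cv2.resize(s[140:250,185:345],(290,200),interpolation=cv2.INTER_CUBIC)
o=np.zeros((600,780,3),np.uint8);o[:400]=a;o[400:,:290]=b;cv2.imwrite('pics/f1.png',o)
for c in((.6525,.1111),(.6554,.0332),(.6582,-.0447),(.6606,-.1221)): print(((proj(T,[list(c)+[.081]])[0]-[150,140])*4).round(0))
E
```

```text
clock: 20.8
position: [0.662, -0.1252, 0.0525]
tcp_rot: [0.708, 0.706, 0.0, 0.001]
wrist_force: [-3.2, -1.2, 6.3]
gripper_width: 0.0369
clock: 22.6
position: [0.4815, -0.3341, 0.1903]
tcp_rot: [0.708, 0.706, 0.0, -0.0]
wrist_force: [-0.2, 1.3, 0.1]
gripper_width: 0.0768
[178. 100.]
[310.  98.]
[443.  95.]
[575.  94.]
```

View pics/f1.png

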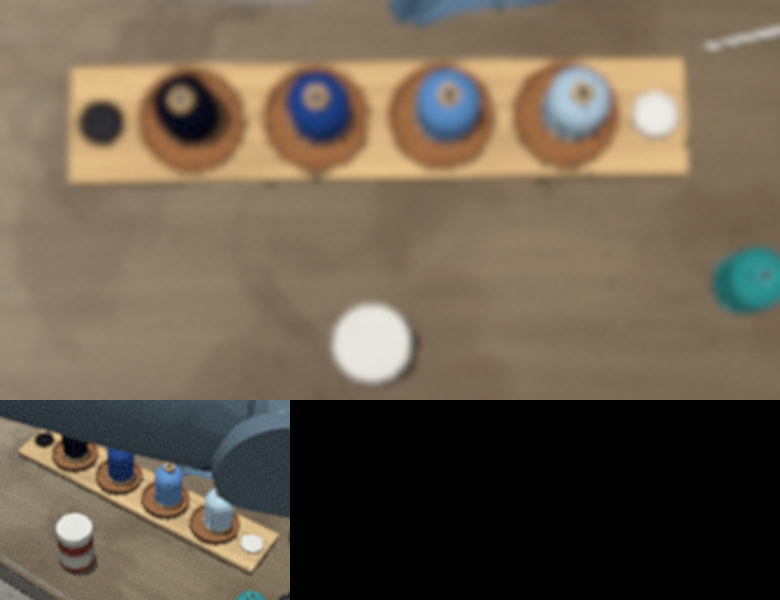

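The tips at (180,98), (316,96), (449,95) and (582,94) are within 7 enlarged px, about 4 mm, of the dish centres. All four bobbins are upright and in the right order. The jar is still at (243,226).

```bash
python3 -c "
from cell import ctrl; print(ctrl.hand_in())"
```

```text
the job is handed in; nothing more can be done
None
```

I set the four blue bobbins out as the shade row and handed the job in at about 23 s of the 83 s allowed; the hand-in gave no verdict. Navy is in dish_1 (next to the black button), mid in dish_2, sky in dish_3 and pale in dish_4 (next to the white button).

- **Bobbins:** in the last top and scene pictures all four looked upright in their dishes, with tips about 0.5 to 4 mm from the dish centres (limit 12.5 mm).
- **Jar and look-alikes:** the red-banded jar was at its starting pixel, (243,226). The yellow look-alike was not in the final crops, but nothing was commanded within about 20 mm of it.
- **Robot:** it was clear of everything at the end. The highest wrist force I saw in the readouts was about 7 N.
- **Disagreements:** the wrist and top views differed by a few mm on the navy bobbin. With it in the gripper, tip and foot gave shifts of 6 mm and 0 mm. I allowed 2 mm, and the final picture shows it well centred. The arm hid part of the navy and pale bobbins in the last scene view, so for those two I relied mostly on the top view.

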